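Sweep the broken glass into the dustpan

TASK

A brown bottle has broken on the laboratory bench: sweep its four broken pieces along the bench with your closed fingers, over the lip and well into the blue dustpan, so that each piece lies wholly inside the pan. Broken glass is only pushed, never picked up or carried. Do not push the dustpan away, and leave the vial, jar, cap, flask, whole bottle, beaker and spatula where they are.

Things in the scene. Friction and masses are not known exactly. Their poses are not given: they have to be found in the camera images.
- dustpan: blue sheet-steel dustpan with a black handle, 0.9 kg, resting on the bench: a shove of over 6 N slides it back. Origin at bench level under the centre of the scoop; +x points from the open mouth to the back wall and handle (pieces go in along +x). Scoop 220 mm deep (x -110 at the front lip to +110), 250 mm wide (y -125 to +125), walls 3 mm thick. The handle runs on behind to x = +247, up to 65 mm high
- lip (a point): middle of the dustpan's front lip, at bench level, axes as the dustpan's. The lip lies flat on the bench; the floor ramps up over the first 25 mm to 2 mm above the bench and is flat behind that. Side walls rise from 10 mm at the mouth to 45 mm at the back; the back wall is 45 mm high
- shard_a: curved piece of a broken amber-brown glass bottle's wall, hollow side down, about 34 x 40 mm in plan, 10 mm high in the middle, 5 mm thick at the edges; loose, 13 to 25 g, slides when pushed; origin at the centre of its underside, z up. 
- shard_b: curved piece of amber-brown bottle wall, hollow side down, about 31 x 44 mm in plan, 10 mm high in the middle, 5 mm thick at the edges; loose, 13 to 25 g, slides when pushed; origin at the centre of its underside, z up. 
- shard_c: flat irregular piece of the amber-brown bottle's thick bottom, about 37 x 42 mm in plan, 9 mm thick; loose, 13 to 25 g, slides when pushed; origin at the centre of its underside, z up. 
- shard_d: flat irregular piece of the amber-brown bottle's thick bottom, about 43 x 35 mm in plan, 10 mm thick; loose, 13 to 25 g, slides when pushed; origin at the centre of its underside, z up. At the start each piece lies 40 to 60 or 160 to 190 mm before the dustpan's lip and 52 to 72 mm to one side of the pan's centre line; which lies where varies
- vial: small clear glass vial with a white cap, diameter 22 mm, 46 mm high, standing between the pieces on the dustpan's centre line; not to be moved. Origin at the centre of its underside
- jar: small clear jar with a blue lid, diameter 42 mm, 48 mm high, standing beside the pieces; not to be moved. Origin at the centre of its underside
- cap: white plastic screw cap lying flat beside the pieces, diameter 52 mm, 12 mm high; not to be moved. Origin at the centre of its underside
- flask: clear volumetric flask with a long neck and a white stopper, 78 mm across the bulb, 200 mm high, standing further to the robot's right; not to be moved. Origin at the centre of its underside
- bottle: whole amber-brown reagent bottle with a paper label, diameter 66 mm, 118 mm high, standing further to the robot's right; it is not broken: not to be moved. Origin at the centre of its underside
- beaker: clear glass beaker, 68 mm across the rim, 85 mm high, standing further to the robot's right; not to be moved. Origin at the centre of its underside
- spatula: slim steel laboratory spatula, a rod 180 mm long with a flat blade 11 mm wide at one end and a narrow spoon at the other, 5 mm high, lying flat on the bench to the robot's right, nearer the robot; not to be moved. Origin at the middle of its underside, its length along x
Not all that is in view belongs to the job. What is shaped like the shard_c but purple or turquoise is not meant.

How it is judged:
At the end, for the whole second after the job is handed in: All four pieces of glass lie at rest in the dustpan, their centres at least 25 mm behind its front lip and between its walls, none more than 30 mm above the pan's underside; the dustpan is within 25 mm, and every other thing on the bench within 20 mm, of where it stood (x of shard_a in the frame of dustpan between -0.085 and 0.11 m and y of shard_a in the frame of dustpan between -0.12 and 0.12 m and z of each of shard_a, shard_b, shard_c, shard_d in the frame of dustpan below 0.03 m and linear speed of each of shard_a, shard_b, shard_c, shard_d below 0.02 m/s and x of shard_b in the frame of dustpan between -0.085 and 0.11 m and y of shard_b in the frame of dustpan between -0.12 and 0.12 m and x of shard_c in the frame of dustpan between -0.085 and 0.11 m and y of shard_c in the frame of dustpan between -0.12 and 0.12 m and x of shard_d in the frame of dustpan between -0.085 and 0.11 m and y of shard_d in the frame of dustpan between -0.12 and 0.12 m and distance of each of vial, jar, cap, flask, bottle, beaker, spatula from where it was at the start of the episode below 0.02 m and distance of dustpan from where it was at the start of the episode below 0.025 m); the robot touches nothing.
It fails at once if a piece of glass is lifted off the bench (more than 15 mm) outside the dustpan ((height (world z) of shard_a above 0.015 m and x of shard_a in the frame of dustpan below -0.11 m) or (height (world z) of shard_b above 0.015 m and x of shard_b in the frame of dustpan below -0.11 m) or (height (world z) of shard_c above 0.015 m and x of shard_c in the frame of dustpan below -0.11 m) or (height (world z) of shard_d above 0.015 m and x of shard_d in the frame of dustpan below -0.11 m)).
It fails at once if a piece of glass is lifted more than 30 mm anywhere (height (world z) of any of shard_a, shard_b, shard_c, shard_d above 0.03 m).
It fails at once if the dustpan is shoved more than 25 mm from its place (distance of dustpan from where it was at the start of the episode above 0.025 m).
It fails at once if one of the other things on the bench is moved more than 20 mm or knocked over (distance of any of vial, jar, cap, flask, bottle, beaker, spatula from where it was at the start of the episode above 0.02 m or angle between any of vial, jar, cap, flask, bottle, beaker, spatula's own z axis and vertical above 0.5 rad).
It also fails if it takes over 72 s, if anything falls off the work surface, if the arm or the gripper's body presses on something with over 40 N, if the wrist force passes 120 N, or if a joint passes its speed limit or range.

ROBOT

A 7-joint arm with a two-finger parallel gripper is mounted at the origin on the work surface. World frame = base frame: x ahead of the robot, y to its left, z up, the work surface at z = 0. Lengths are in m, angles in rad, forces in N, time in s.
With the tool pointing down it reaches from about 0.425 to 0.875 m from the base axis. Payload 8.4 kg.
Tool frame: the origin (TCP) lies midway between the tips of the shut fingers; the grasp point (between the pads) lies 19 mm behind it; z points along the fingers, y is the line along which they close (so a half turn about z gives the same grasp; the last joint's range is limited). The gripper opens to 87 mm and grips with 3 to 60 N. Pads are 19 mm wide; open, the fingers measure 117 mm over their backs; the gripper's body (75 mm by 190 mm) begins 51 mm behind the grasp point.
Start: joints at [-1.28, 0.333, 0.04, 1.465, -0.013, 1.343, -0.059], TCP at [0.247, 0.601, 0.223] pointing down, gripper open.
Joint ranges: [-2.58, 2.58], [-0.38, 2.09], [-1.3, 1.39], [0.25, 2.4], [-1.5, 4.64], [0.08, 2.09], [-2.65, 2.65]. Speed limits (rad/s): [2.22, 2.22, 2.79, 2.79, 3.14, 3.14, 3.14].

INTERFACE

Orientations are given as a 3x3 rotation matrix whose columns are the frame's x, y, z axes.
In Python, from cell import bot gives the robot as it stands.
- The arm moves only by the shell command python3 -m jog 'ROWS' [FORCE]. ROWS is JSON, a list of rows, each an object of numbers: "fingers": the opening in per cent of the stroke, from 0 (shut) to 100 (fully open); "tx", "ty", "tz": the shift along the tool's x, y, z in mm; "twist": the turn about the tool's z in rad. A call has 1 to 5 rows; each row is the pose to reach, as a shift and turn from the pose commanded when the call began, along the tool's axes at that moment; what a row does not reach only later rows make up. A row lasts 1/8 s, in which the tool goes at most 62.5 mm and 10.7 degrees, less where a joint would pass 70% of its speed; a pose out of reach is approached as far as the arm can. A call with a gripper value outside its range is refused whole. The fingers move at their own pace and stop on an object; FORCE is the grip in N (left out, the last holds). Time passes only in rows, so rows that repeat a pose let the fingers close. It gives the time, the measured TCP pose, the force, the opening and the grip force at its end, in the units of the state.
- bot.observe(): the state, without advancing time (a new reading comes with each control period).
- bot.read_camera(name): name is "scene" or "top" or "wrist"; returns a dict with "image" (384x512x3 uint8, red, green, blue), "fx", "fy", "cx", "cy" (pixels), "R" (3x3) and "t" (3): a world point X has camera coordinates R X + t. Camera axes: x right, y down, z forward; pixel columns grow to the right and rows downward; lengths in m; the calibration is good to about 2 mm. A picture is of the moment at which its call begins. There is no depth.
- bot.job_done(): hands the job in; it is judged then, once.
The state is a dict: "time_s": time; "joint_pos": joint angles; "joint_vel": joint speeds; "joint_torque": joint torques, N m; "position": TCP position; "orientation": TCP orientation; "wrist_force": force on the tool from outside, world axes, zero at the start; "ft_torque": the same for the moment, N m; "gripper_width": finger opening in m; "grasp_force": force on a finger pad.
Only numpy, scipy, OpenCV 4.12 (cv2) and the standard library are available. Lean on these libraries where they do the work, as an engineer would, in place of code of your own. Each camera call takes 0.05 s, during which the arm holds its last target. There are 200 camera calls.

## Working session

There is one attempt and no reset: what is moved stays moved. The work goes in short steps, Python scripts to look and compute and a shell command to move; the robot and the scene stay as the last step left them, time stands still between calls to the robot, and variables do not carry over. Pictures are saved under pics/ and viewed, at most 10 in all, crops included, and the job is handed in when it is done.

```bash
mkdir -p pics; cat > h.py <<'E'
import numpy as np,cv2
from cell import bot
def shot(n,f=None):
    c=bot.read_camera(n)
    if f: cv2.imwrite('pics/'+f,cv2.cvtColor(c['image'],cv2.COLOR_RGB2BGR))
    return c
def ray(c,u,v,z=0.):
    R=np.array(c['R']);t=np.array(c['t']);o=-R.T@t
    d=R.T@np.array([(u-c['cx'])/c['fx'],(v-c['cy'])/c['fy'],1])
    return o+d*(z-o[2])/d[2]
def pix(c,X):
    p=np.array(c['R'])@np.array(X)+np.array(c['t'])
    return p[:2]/p[2]*[c['fx'],c['fy']]+[c['cx'],c['cy']]
E
python3 - <<'E'
from h import *
c=shot('top','top.png');s=shot('scene','scene.png')
b=bot.observe();print(b['position'],np.round(b['orientation'],3),b['time_s'])
for u,v in [(0,0),(511,0),(0,383),(511,383)]:print(ray(c,u,v))
E
```

```text
[0.24687828 0.60086957 0.22176159] [[-0.925  0.38  -0.   ]
 [ 0.38   0.925 -0.001]
 [-0.    -0.001 -1.   ]] 0.1
[1.07485096 0.53646932 0.        ]
[ 1.04922467 -0.76790651  0.        ]
[0.14139831 0.46242298 0.        ]
[ 0.13130183 -0.67319857  0.        ]
```

View pics/top.png

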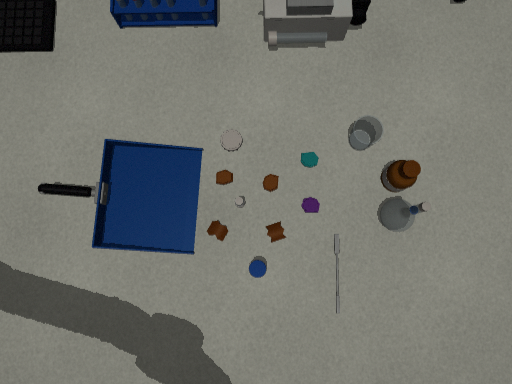

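View pics/scene.png

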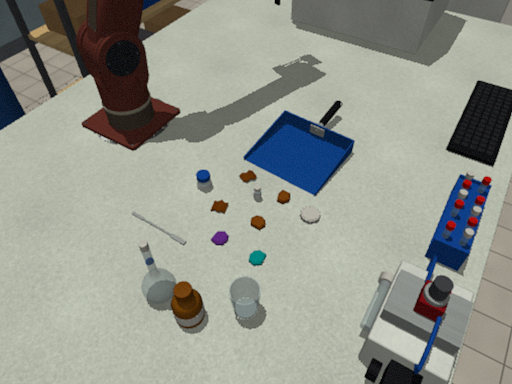

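Candidates in the top view: the brown pieces at (224,178), (271,183), (218,230) and (276,232). Not meant are turquoise (310,159), purple (311,205) and the whole bottle (402,174). Dustpan lip runs (203,149)–(193,253), and the vial is at (240,201). I'll check this with a close crop and measure.

```bash
python3 - <<'E'
from h import *
c=shot('top');im=c['image']
cv2.imwrite('pics/crop.png',cv2.cvtColor(cv2.resize(im[130:285,85:325],None,fx=3.2,fy=3.2,interpolation=cv2.INTER_CUBIC),cv2.COLOR_RGB2BGR))
h=cv2.cvtColor(im,cv2.COLOR_RGB2HSV)
def blobs(m,z,name,amin=25):
    n,l,s,ce=cv2.connectedComponentsWithStats(m.astype(np.uint8))
    for i in range(1,n):
        if s[i,4]>=amin and s[i,0]>60 and s[i,1]>100:
            r=cv2.minAreaRect(np.argwhere(l==i)[:,::-1].astype(np.float32))
            print(name,ce[i].round(1),s[i],np.round(ray(c,*ce[i],z),3))
H,S,V=h[...,0],h[...,1],h[...,2]
blobs((H<20)&(S>120)&(V>50),.006,'brown')
b=(H>100)&(H<128)&(S>120)&(V>40)
blobs(b,.0,'blue')
n,l,s,ce=cv2.connectedComponentsWithStats(b.astype(np.uint8))
i=l[200,150];m=(l==i).astype(np.uint8)
k=cv2.findContours(m,0,2)[0][0];q=cv2.approxPolyDP(k,8,True)[:,0]
for p in q: print(p,ray(c,*p,0.0).round(3),ray(c,*p,0.01).round(3),ray(c,*p,.045).round(3))
print('vial',ray(c,240,201,.046),'cap',ray(c,231.5,140,.012),'jar',ray(c,258,268,.048))
E
```

```text
brown [405.8 172.9] [391 160  30  27 495] [ 0.606 -0.471  0.006]
brown [223.8 176.9] [216 170  17  14 198] [ 0.602 -0.04   0.006]
brown [270.4 182.2] [263 174  15  17 205] [ 0.588 -0.15   0.006]
brown [217.2 229.7] [207 221  21  19 248] [ 0.477 -0.024  0.006]
brown [275.1 231.4] [266 222  19  20 234] [ 0.472 -0.159  0.006]
blue [150.7 197.6] [  92  139  111  115 9951] [0.556 0.135 0.   ]
blue [257.1 268.2] [249 260  17  17 229] [ 0.387 -0.116  0.   ]
[105 139] [0.701 0.25  0.   ] [0.698 0.246 0.01 ] [0.688 0.233 0.045]
[ 92 246] [0.443 0.27  0.   ] [0.443 0.266 0.01 ] [0.442 0.252 0.045]
[193 253] [0.424 0.033 0.   ] [0.424 0.031 0.01 ] [0.424 0.026 0.045]
[202 149] [0.673 0.013 0.   ] [0.67  0.012 0.01 ] [0.661 0.007 0.045]
vial [ 0.53860776 -0.07955934  0.046     ] cap [ 0.69075286 -0.05870477  0.012     ] jar [ 0.38917377 -0.11821373  0.048     ]
```

View pics/crop.png

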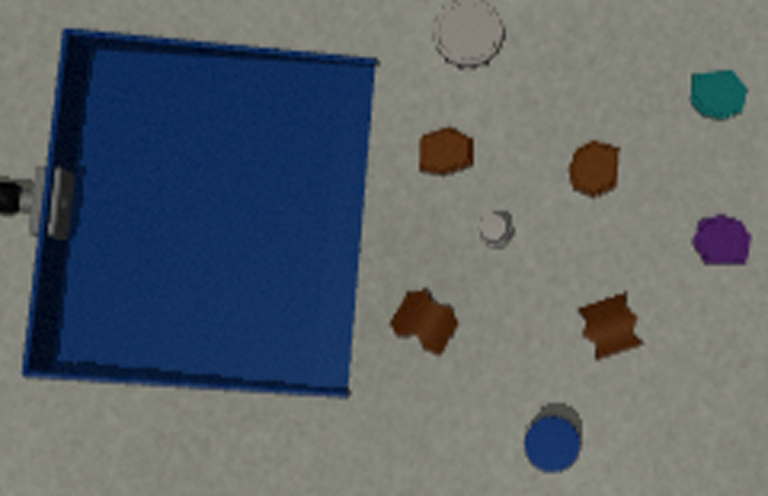

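The crop confirms four brown pieces, two flat on the cap side and two curved on the jar side, with the vial midway between them. In lip-frame coordinates (depth d, side n):

| Thing | d (mm) | n (mm) |
|---|---|---|
| P1 | -57 | -59 |
| P2 | -168 | -54 |
| P3 | -52 | +67 |
| P4 | -186 | +61 |
| Vial | -102 | 0 |

These fit the given ranges, so I'm starting the move.

```bash
cat >> h.py <<'E'
D=np.array([.08,.997]);N=np.array([-.997,.08]);L=np.array([.548,.022])
def dn(p): q=np.array(p)[:2]-L; return np.round([q@D*1e3,q@N*1e3],1)
def go(d,n,z):
    b=bot.observe();R=np.array(b['orientation']);p=np.array(b['position'])
    g=np.r_[L+D*d/1e3+N*n/1e3,z/1e3]
    tw=(np.arctan2(*R[:2,0][::-1])-np.arctan2(D[1],D[0]))
    print('t',b['time_s'],'now',dn(p),p[2].round(4),'-> shift mm',((R.T@(g-p))*1e3).round(1),'twist',round(tw,3),'F',np.round(b['wrist_force'],1))
E
python3 -m jog '[{"tx":-46,"ty":-39,"twist":0.18,"fingers":0},{"tx":-92,"ty":-78,"twist":0.36,"fingers":0},{"tx":-138,"ty":-117,"twist":0.54,"fingers":0},{"tx":-184,"ty":-156,"twist":0.72,"fingers":0},{"tx":-230,"ty":-195,"twist":0.9,"fingers":0}]' 20
python3 -c "from h import *;go(-108,-59,130)"
```

```text
t 0.15 now [553.1 346.5] 0.2219 -> shift mm [-587.7 -505.9   92.5] twist 1.261 F [ 0.2  0.2 -0.6]schema error: expected keys fingers, tx, ty, tz, twist
```

```bash

python3 -m jog '[{"tx":-46,"ty":-39,"tz":0,"twist":0.18,"fingers":0},{"tx":-92,"ty":-78,"tz":0,"twist":0.36,"fingers":0},{"tx":-138,"ty":-117,"tz":0,"twist":0.54,"fingers":0},{"tx":-184,"ty":-156,"tz":0,"twist":0.72,"fingers":0},{"tx":-230,"ty":-195,"tz":0,"twist":0.9,"fingers":0}]' 20
python3 -c "from h import *;go(-108,-59,130)"
```

```text
time_s: 0.78
position: [0.3862, 0.3315, 0.2225]
orientation: [[-0.272, 0.962, -0.0], [0.962, 0.272, 0.0], [0.0, -0.0, -1.0]]
wrist_force: [1.5, 0.5, 1.0]
gripper_width: 0.0448
grasp_force: 0.0
t 0.775 now [295.6 186.1] 0.2225 -> shift mm [-463.6   89.4   92.4] twist 0.355 F [1.5 0.5 1. ]
```

```bash

python3 -m jog '[{"tx":-58,"ty":11,"tz":10,"twist":0.08,"fingers":0},{"tx":-116,"ty":22,"tz":20,"twist":0.16,"fingers":0},{"tx":-174,"ty":33,"tz":30,"twist":0.24,"fingers":0},{"tx":-232,"ty":44,"tz":40,"twist":0.32,"fingers":0},{"tx":-290,"ty":55,"tz":50,"twist":0.36,"fingers":0}]'
python3 -c "from h import *;go(-108,-59,100)"
```

```text
time_s: 1.4
position: [0.5194, 0.0684, 0.1724]
orientation: [[0.08, 0.997, 0.0], [0.997, -0.08, 0.0], [0.0, 0.0, -1.0]]
wrist_force: [0.6, 1.2, 0.3]
gripper_width: 0.0017
grasp_force: 0.0
t 1.4 now [44.  32.2] 0.1724 -> shift mm [-152.    91.2   72.4] twist -0.001 F [0.6 1.2 0.3]
```

```bash

python3 -m jog '[{"tx":-45,"ty":28,"tz":20,"twist":0,"fingers":0},{"tx":-90,"ty":55,"tz":40,"twist":0,"fingers":0},{"tx":-135,"ty":82,"tz":60,"twist":0,"fingers":0},{"tx":-152,"ty":91,"tz":100,"twist":0,"fingers":0},{"tx":-152,"ty":91,"tz":140,"twist":0,"fingers":0}]'
python3 -c "from h import *;go(-108,-59,4);shot('scene','s2.png')"
```

```text
time_s: 2.02
position: [0.5979, -0.0912, 0.0314]
orientation: [[0.082, 0.997, 0.0], [0.997, -0.082, -0.001], [-0.001, 0.001, -1.0]]
wrist_force: [0.3, 0.6, 0.0]
gripper_width: 0.0006
grasp_force: 0.0
t 2.025 now [-108.9  -58.8] 0.0314 -> shift mm [ 0.9  0.2 27.4] twist -0.002 F [0.3 0.6 0. ]
```

View pics/s2.png

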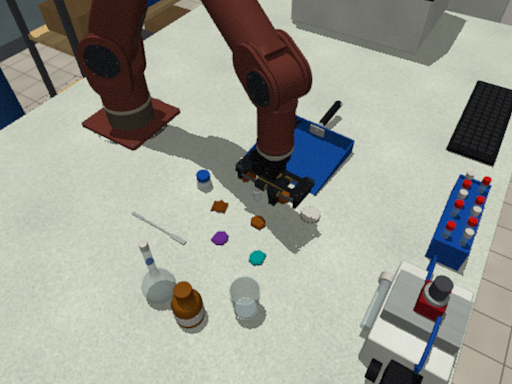

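The gripper is over lane 1 at about (280,190), clear of the vial and cap. I'll descend and start pushing.

```bash

python3 -m jog '[{"tx":0,"ty":0,"tz":15,"twist":0,"fingers":0},{"tx":0,"ty":0,"tz":27,"twist":0,"fingers":0},{"tx":15,"ty":0,"tz":27,"twist":0,"fingers":0},{"tx":35,"ty":0,"tz":27,"twist":0,"fingers":0},{"tx":55,"ty":0,"tz":27,"twist":0,"fingers":0}]'
python3 - <<'E'
from h import *
go(0,-59,4)
c=shot('wrist','w1.png');shot('scene','s3.png')
E
```

```text
time_s: 2.7
position: [0.6026, -0.0313, 0.0063]
orientation: [[0.078, 0.997, 0.001], [0.997, -0.078, 0.001], [0.001, 0.001, -1.0]]
wrist_force: [0.8, -0.4, -0.1]
gripper_width: 0.0007
grasp_force: 0.1
t 2.7 now [-48.8 -58.7] 0.0063 -> shift mm [48.7  0.4  2.4] twist 0.002 F [ 0.8 -0.4 -0.1]
```

View pics/w1.png

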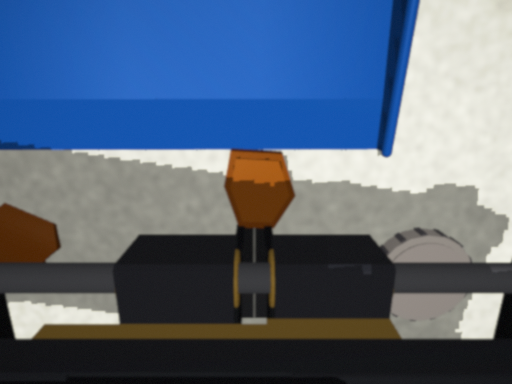

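The wrist view shows piece P1 at (260,190), centred ahead of the fingers at column 255, with the lip just beyond. I'll continue pushing.

```bash
cat >> h.py <<'E'
def see(cam='wrist',z=.008):
    c=shot(cam);h=cv2.cvtColor(c['image'],cv2.COLOR_RGB2HSV);H,S,V=cv2.split(h)
    n,l,s,ce=cv2.connectedComponentsWithStats(((H<20)&(S>150)&(V>50)).astype(np.uint8))
    for i in range(1,n):
        p=dn(ray(c,*ce[i],z))
        if s[i,4]>(60 if cam=='top' else 400) and abs(p[1])<130 and -250<p[0]<240: print(cam,'piece at',p,'px',ce[i].round(),s[i,4])
E
python3 -m jog '[{"tx":20,"ty":0,"tz":1,"twist":0,"fingers":0},{"tx":40,"ty":0,"tz":1,"twist":0,"fingers":0},{"tx":62,"ty":0,"tz":0,"twist":0,"fingers":0},{"tx":84,"ty":0,"tz":0,"twist":0,"fingers":0},{"tx":106,"ty":0,"tz":0,"twist":0,"fingers":0}]'
python3 -c "
from h import *
go(100,-59,6);see();see('top')"
```

```text
time_s: 3.42
position: [0.6104, 0.0736, 0.0055]
orientation: [[0.079, 0.997, -0.0], [0.997, -0.079, 0.0], [0.0, -0.0, -1.0]]
wrist_force: [0.4, 0.0, 0.4]
gripper_width: 0.0004
grasp_force: 0.1
t 3.425 now [ 56.4 -58.1] 0.0055 -> shift mm [43.6  1.  -0.5] twist 0.001 F [0.4 0.  0.4]
wrist piece at [ 87.3 -60.8] px [258. 189.] 4329
top piece at [-168.2  -53.7] px [270. 182.] 197
top piece at [-52.4  67.2] px [217. 230.] 234
top piece at [-186.7   61.6] px [275. 231.] 228
```

```bash

python3 -m jog '[{"tx":22,"ty":0,"tz":0,"twist":0,"fingers":0},{"tx":44,"ty":0,"tz":0,"twist":0,"fingers":0},{"tx":30,"ty":0,"tz":-10,"twist":0,"fingers":0},{"tx":5,"ty":0,"tz":-60,"twist":0,"fingers":0},{"tx":-40,"ty":0,"tz":-80,"twist":0,"fingers":0}]'
python3 -c "
from h import *
go(-220,-54,60)"
```

```text
time_s: 4.15
position: [0.6086, 0.0328, 0.0883]
orientation: [[0.076, 0.997, 0.003], [0.997, -0.076, 0.001], [0.001, 0.003, -1.0]]
wrist_force: [0.4, -0.0, -0.1]
gripper_width: 0.0005
grasp_force: 0.0
t 4.15 now [ 15.6 -59.6] 0.0883 -> shift mm [-235.7   -6.5   28. ] twist 0.004 F [ 0.4 -0.  -0.1]
```

```bash

python3 -m jog '[{"tx":-59,"ty":-2,"tz":0,"twist":0,"fingers":0},{"tx":-118,"ty":-4,"tz":0,"twist":0,"fingers":0},{"tx":-177,"ty":-6,"tz":0,"twist":0,"fingers":0},{"tx":-235,"ty":-6,"tz":10,"twist":0,"fingers":0},{"tx":-235,"ty":-6,"tz":50,"twist":0,"fingers":0}]'
python3 -c "
from h import *
go(-220,-54,4);see()"
```

```text
time_s: 4.78
position: [0.5829, -0.2094, 0.038]
orientation: [[0.087, 0.996, 0.005], [0.996, -0.087, -0.004], [-0.004, 0.006, -1.0]]
wrist_force: [1.2, 1.1, -1.1]
gripper_width: 0.0004
grasp_force: 0.0
t 4.775 now [-227.9  -53.3] 0.038 -> shift mm [ 7.9  0.5 34. ] twist -0.007 F [ 1.2  1.1 -1.1]
wrist piece at [-168.4  -53.8] px [252. 126.] 3431
wrist piece at [-186.4   60.1] px [ 59. 158.] 3595
```

```bash

python3 -m jog '[{"tx":4,"ty":0,"tz":20,"twist":0,"fingers":0},{"tx":8,"ty":0,"tz":33,"twist":0,"fingers":0},{"tx":20,"ty":0,"tz":33,"twist":0,"fingers":0},{"tx":40,"ty":0,"tz":33,"twist":0,"fingers":0},{"tx":60,"ty":0,"tz":33,"twist":0,"fingers":0}]'
python3 -m jog '[{"tx":20,"ty":0,"tz":0,"twist":0,"fingers":0},{"tx":40,"ty":0,"tz":0,"twist":0,"fingers":0},{"tx":60,"ty":0,"tz":0,"twist":0,"fingers":0},{"tx":80,"ty":0,"tz":0,"twist":0,"fingers":0},{"tx":100,"ty":0,"tz":0,"twist":0,"fingers":0}]'
python3 -c "
from h import *
go(50,-54,5);see()"
```

```text
time_s: 5.45
position: [0.5882, -0.1398, 0.0033]
orientation: [[0.078, 0.997, 0.001], [0.997, -0.078, 0.0], [0.001, 0.001, -1.0]]
wrist_force: [-0.2, -0.5, 0.3]
gripper_width: 0.0002
grasp_force: 0.1
time_s: 6.08
position: [0.5953, -0.041, 0.0026]
orientation: [[0.079, 0.997, -0.0], [0.997, -0.079, -0.0], [-0.0, -0.0, -1.0]]
wrist_force: [-0.5, 0.1, -1.0]
gripper_width: 0.0002
grasp_force: 0.1
t 6.075 now [-59.  -52.2] 0.0026 -> shift mm [109.    1.9  -2.4] twist 0.001 F [-0.5  0.1 -1. ]
wrist piece at [-30.7 -52. ] px [252. 195.] 4530
wrist piece at [-47.9  63. ] px [ 27. 227.] 3703
```

```bash

python3 -m jog '[{"tx":20,"ty":0,"tz":-3,"twist":0,"fingers":0},{"tx":42,"ty":0,"tz":-3,"twist":0,"fingers":0},{"tx":64,"ty":0,"tz":-3,"twist":0,"fingers":0},{"tx":86,"ty":0,"tz":-3,"twist":0,"fingers":0},{"tx":106,"ty":0,"tz":-3,"twist":0,"fingers":0}]'
python3 -m jog '[{"tx":0,"ty":0,"tz":0,"twist":0,"fingers":0},{"tx":-15,"ty":0,"tz":-10,"twist":0,"fingers":0},{"tx":-35,"ty":0,"tz":-60,"twist":0,"fingers":0},{"tx":-60,"ty":-20,"tz":-80,"twist":0,"fingers":0},{"tx":-90,"ty":-60,"tz":-80,"twist":0,"fingers":0}]'
python3 -c "
from h import *
go(-108,67,30);see()"
```

```text
time_s: 6.75
position: [0.6038, 0.0647, 0.0056]
orientation: [[0.079, 0.997, 0.0], [0.997, -0.079, 0.0], [0.0, 0.0, -1.0]]
wrist_force: [1.0, -0.6, 0.1]
gripper_width: 0.0007
grasp_force: 0.1
time_s: 7.38
position: [0.5378, -0.0252, 0.088]
orientation: [[0.082, 0.997, 0.004], [0.997, -0.082, -0.0], [-0.0, 0.004, -1.0]]
wrist_force: [0.4, -0.9, 0.1]
gripper_width: 0.0002
grasp_force: 0.0
t 7.375 now [-47.9   6.4] 0.088 -> shift mm [-60.3 -60.8  57.7] twist -0.002 F [ 0.4 -0.9  0.1]
wrist piece at [ 76.1 -52.1] px [339.  21.] 2464
wrist piece at [-50.6  66.4] px [174. 202.] 2001
```

```bash

python3 -m jog '[{"tx":-30,"ty":-40,"tz":0,"twist":0,"fingers":0},{"tx":-60,"ty":-61,"tz":20,"twist":0,"fingers":0},{"tx":-60,"ty":-61,"tz":58,"twist":0,"fingers":0},{"tx":-60,"ty":-61,"tz":75,"twist":0,"fingers":0},{"tx":-60,"ty":-61,"tz":84,"twist":0,"fingers":0}]'
python3 -m jog '[{"tx":15,"ty":0,"tz":0,"twist":0,"fingers":0},{"tx":33,"ty":0,"tz":0,"twist":0,"fingers":0},{"tx":50,"ty":0,"tz":0,"twist":0,"fingers":0},{"tx":65,"ty":0,"tz":0,"twist":0,"fingers":0},{"tx":65,"ty":0,"tz":0,"twist":0,"fingers":0}]'
python3 -c "
from h import *
go(100,67,5);see()
shot('wrist','w3.png')"
```

```text
time_s: 8.05
position: [0.471, -0.0775, 0.0012]
orientation: [[0.08, 0.997, -0.001], [0.997, -0.08, -0.001], [-0.001, -0.001, -1.0]]
wrist_force: [0.1, -0.0, 0.3]
gripper_width: 0.0003
grasp_force: 0.0
time_s: 8.68
position: [0.4769, -0.0101, 0.002]
orientation: [[0.076, 0.997, 0.001], [0.997, -0.076, 0.001], [0.001, 0.001, -1.0]]
wrist_force: [-0.3, -0.4, 0.3]
gripper_width: 0.0006
grasp_force: 0.0
t 8.675 now [-37.7  68.4] 0.002 -> shift mm [137.7   1.9  -2.9] twist 0.004 F [-0.3 -0.4  0.3]
wrist piece at [ 70.8 -37.5] px [499.  19.] 1000
wrist piece at [ 0.4 75.8] px [237. 177.] 5327
```

View pics/w3.png

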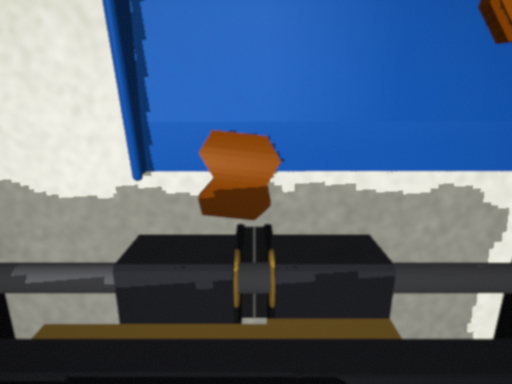

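Piece P3 has turned a little and lies at (237,177), left of the fingers at 255 and partly over the lip. I'll shift left about 9 mm and keep pushing.

```bash

python3 -m jog '[{"tx":0,"ty":-9,"tz":-3,"twist":0,"fingers":0},{"tx":18,"ty":-9,"tz":-3,"twist":0,"fingers":0},{"tx":36,"ty":-9,"tz":-3,"twist":0,"fingers":0},{"tx":54,"ty":-9,"tz":-3,"twist":0,"fingers":0},{"tx":70,"ty":-9,"tz":-3,"twist":0,"fingers":0}]'
python3 -c "
from h import *
go(100,70,5);see()"
```

```text
time_s: 9.4
position: [0.4727, 0.0593, 0.0046]
orientation: [[0.079, 0.997, -0.0], [0.997, -0.079, 0.0], [0.0, -0.0, -1.0]]
wrist_force: [-0.3, 0.3, 0.1]
gripper_width: 0.0002
grasp_force: 0.1
t 9.4 now [31.2 78.1] 0.0046 -> shift mm [68.8  8.1 -0.4] twist 0.001 F [-0.3  0.3  0.1]
wrist piece at [ 77.9 -40.3] px [494. 159.] 2319
wrist piece at [66. 77.] px [254. 182.] 5241
```

```bash

python3 -m jog '[{"tx":20,"ty":0,"tz":0,"twist":0,"fingers":0},{"tx":40,"ty":0,"tz":0,"twist":0,"fingers":0},{"tx":62,"ty":0,"tz":0,"twist":0,"fingers":0},{"tx":62,"ty":0,"tz":0,"twist":0,"fingers":0},{"tx":40,"ty":0,"tz":-10,"twist":0,"fingers":0}]'
python3 -c "
from h import *
see();see('top')"
python3 -m jog '[{"tx":0,"ty":0,"tz":-50,"twist":0,"fingers":0},{"tx":-50,"ty":0,"tz":-70,"twist":0,"fingers":0},{"tx":-105,"ty":0,"tz":-70,"twist":0,"fingers":0},{"tx":-160,"ty":0,"tz":-70,"twist":0,"fingers":0},{"tx":-210,"ty":0,"tz":-70,"twist":0,"fingers":0}]'
python3 -c "
from h import *
go(-240,61,40)"
```

```text
time_s: 10.07
position: [0.4754, 0.0984, 0.0143]
orientation: [[0.076, 0.997, -0.001], [0.997, -0.076, -0.001], [-0.001, -0.001, -1.0]]
wrist_force: [0.3, -1.5, 0.9]
gripper_width: 0.0006
grasp_force: 0.0
wrist piece at [134.1 -47.6] px [503. 122.] 1173
wrist piece at [132.1  77.1] px [255. 125.] 5291
wrist piece at [ 78.9 -48.1] px [483. 225.] 3379
top piece at [136.4 -60.2] px [143. 171.] 186
top piece at [ 78.5 -55.4] px [167. 175.] 155
top piece at [172.4  27.7] px [124. 207.] 187
top piece at [-186.7   61.7] px [275. 231.] 228
time_s: 10.8
position: [0.4584, -0.1138, 0.0849]
orientation: [[0.081, 0.997, 0.001], [0.997, -0.081, 0.001], [0.001, 0.001, -1.0]]
wrist_force: [0.8, 0.3, -0.3]
gripper_width: 0.0005
grasp_force: 0.0
t 10.8 now [-142.5   78.5] 0.0849 -> shift mm [-97.6  17.5  44.9] twist -0.001 F [ 0.8  0.3 -0.3]
```

```bash

python3 -m jog '[{"tx":-50,"ty":9,"tz":0,"twist":0,"fingers":0},{"tx":-98,"ty":17,"tz":10,"twist":0,"fingers":0},{"tx":-98,"ty":17,"tz":45,"twist":0,"fingers":0},{"tx":-98,"ty":17,"tz":70,"twist":0,"fingers":0},{"tx":-98,"ty":17,"tz":81,"twist":0,"fingers":0}]'
python3 -m jog '[{"tx":15,"ty":0,"tz":0,"twist":0,"fingers":0},{"tx":30,"ty":0,"tz":0,"twist":0,"fingers":0},{"tx":48,"ty":0,"tz":0,"twist":0,"fingers":0},{"tx":66,"ty":0,"tz":0,"twist":0,"fingers":0},{"tx":84,"ty":0,"tz":0,"twist":0,"fingers":0}]'
python3 -c "
from h import *
go(50,61,4);see()"
```

```text
time_s: 11.42
position: [0.4671, -0.2108, 0.0026]
orientation: [[0.081, 0.997, -0.002], [0.997, -0.081, 0.0], [-0.0, -0.002, -1.0]]
wrist_force: [-0.1, -0.7, -0.5]
gripper_width: 0.0009
grasp_force: 0.0
time_s: 12.05
position: [0.4761, -0.124, 0.0046]
orientation: [[0.077, 0.997, 0.002], [0.997, -0.077, 0.001], [0.001, 0.002, -1.0]]
wrist_force: [1.0, -0.4, 0.3]
gripper_width: 0.0006
grasp_force: 0.0
t 12.05 now [-151.3   60. ] 0.0046 -> shift mm [201.3  -0.5   0.8] twist 0.003 F [ 1.  -0.4  0.3]
wrist piece at [-121.8   54.6] px [263. 192.] 4779
```

```bash

python3 -m jog '[{"tx":-4,"ty":4,"tz":0,"twist":0,"fingers":0},{"tx":-2,"ty":8,"tz":0,"twist":0,"fingers":0},{"tx":16,"ty":8,"tz":0,"twist":0,"fingers":0},{"tx":34,"ty":8,"tz":0,"twist":0,"fingers":0},{"tx":52,"ty":8,"tz":0,"twist":0,"fingers":0}]'
python3 -c "
from h import *
go(50,61,4);see()"
```

```text
time_s: 12.72
position: [0.4877, -0.0753, 0.0037]
orientation: [[0.08, 0.997, 0.0], [0.997, -0.08, -0.0], [-0.0, 0.0, -1.0]]
wrist_force: [0.5, -0.7, -0.6]
gripper_width: 0.0001
grasp_force: 0.1
t 12.725 now [-101.8   52.3] 0.0037 -> shift mm [151.8  -8.8  -0.3] twist -0.0 F [ 0.5 -0.7 -0.6]
wrist piece at [-72.4  55.1] px [247. 193.] 4838
```

```bash

python3 -m jog '[{"tx":18,"ty":-2,"tz":0,"twist":0,"fingers":0},{"tx":36,"ty":-2,"tz":0,"twist":0,"fingers":0},{"tx":54,"ty":-2,"tz":0,"twist":0,"fingers":0},{"tx":72,"ty":-2,"tz":-1,"twist":0,"fingers":0},{"tx":90,"ty":-2,"tz":-2,"twist":0,"fingers":0}]'
python3 -c "
from h import *
go(50,61,4);see()"
```

```text
time_s: 13.4
position: [0.4929, 0.0144, 0.0057]
orientation: [[0.08, 0.997, 0.0], [0.997, -0.08, -0.0], [-0.0, 0.0, -1.0]]
wrist_force: [-0.4, -0.8, -0.8]
gripper_width: 0.0001
grasp_force: 0.1
t 13.4 now [-11.9  54.4] 0.0057 -> shift mm [61.9 -6.7  1.7] twist -0.0 F [-0.4 -0.8 -0.8]
wrist piece at [ 78.8 -48.1] px [477.  62.] 5372
wrist piece at [17.5 57.2] px [247. 192.] 4757
```

```bash

python3 -m jog '[{"tx":18,"ty":-2,"tz":0,"twist":0,"fingers":0},{"tx":38,"ty":-2,"tz":0,"twist":0,"fingers":0},{"tx":58,"ty":-2,"tz":0,"twist":0,"fingers":0},{"tx":58,"ty":-2,"tz":0,"twist":0,"fingers":0},{"tx":30,"ty":-2,"tz":-10,"twist":0,"fingers":0}]'
python3 -m jog '[{"tx":-10,"ty":0,"tz":-50,"twist":0,"fingers":0},{"tx":-20,"ty":0,"tz":-110,"twist":0,"fingers":0},{"tx":-60,"ty":0,"tz":-150,"twist":0,"fingers":0},{"tx":-110,"ty":0,"tz":-170,"twist":0,"fingers":0},{"tx":-150,"ty":0,"tz":-170,"twist":0,"fingers":0}]'
python3 -c "
from h import *
go(50,61,4);see();see('top');shot('top','t9.png')"
```

```text
time_s: 14.08
position: [0.4926, 0.0452, 0.0153]
orientation: [[0.076, 0.997, -0.001], [0.997, -0.076, -0.001], [-0.001, -0.001, -1.0]]
wrist_force: [0.2, -0.7, 0.1]
gripper_width: 0.0001
grasp_force: 0.0
time_s: 14.7
position: [0.4807, -0.1088, 0.1873]
orientation: [[0.082, 0.997, 0.003], [0.997, -0.082, 0.002], [0.002, 0.003, -1.0]]
wrist_force: [0.8, 0.2, -0.6]
gripper_width: 0.0005
grasp_force: 0.0
t 14.7 now [-135.8   56.6] 0.1873 -> shift mm [185.4  -5.3 183.7] twist -0.002 F [ 0.8  0.2 -0.6]
top piece at [ -16.  -121.8] px [209. 150.] 82
top piece at [ -41.5 -125.1] px [219. 149.] 81
top piece at [-123.   -92.5] px [252. 165.] 963
top piece at [-210.1 -105.3] px [289. 162.] 93
top piece at [ -4.4 -44.8] px [201. 181.] 204
top piece at [136.1 -60.5] px [143. 171.] 183
top piece at [ 78.5 -51.8] px [167. 176.] 197
top piece at [-230.6  -22.8] px [296. 197.] 313
top piece at [78.2 59. ] px [162. 223.] 225
top piece at [131.   77.1] px [139. 229.] 234
```

View pics/t9.png

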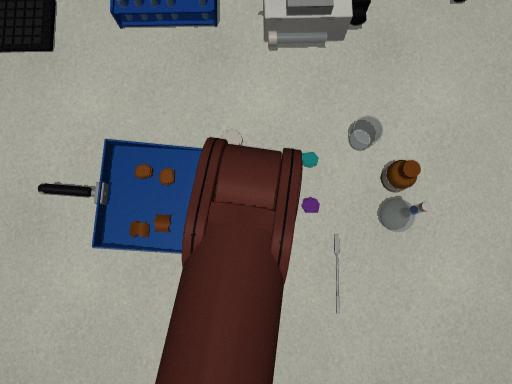

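All four pieces lie in the pan, at (144,171), (167,177), (140,229) and (162,223). The pan edge is unmoved and the arm is clear, so I'm handing in.

```bash
python3 -c "
from cell import bot
print(bot.job_done())"
```

```text
the job is handed in; nothing more can be done
None
```

I swept all four brown pieces into the dustpan, each at least 75 mm behind the lip, and handed the job in at about 15 s. The pan looked unmoved; the arm hid the vial and jar in the last picture, so I couldn't re-check those two, and the hand-in returned no verdict.

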